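Shut and lock the seal cabinet

ROBOT

A 6-joint arm with a two-finger parallel gripper is mounted at the origin on the work surface. World frame = base frame: x ahead of the robot, y to its left, z up, the work surface at z = 0. Lengths are in m, angles in rad, forces in N, time in s.
With the tool pointing down it reaches from about 0.375 to 0.9 m from the base axis. Payload 3.1 kg.
Tool frame: the origin (TCP) lies midway between the tips of the shut fingers; the grasp point (between the pads) lies 19 mm behind it; z points along the fingers, y is the line along which they close (so a half turn about z gives the same grasp; the last joint's range is limited). The gripper opens to 87 mm and grips with 3 to 60 N. Pads are 19 mm wide; open, the fingers measure 117 mm over their backs; the gripper's body (75 mm by 190 mm) begins 51 mm behind the grasp point.
Start: joints at [1.028, 0.527, 1.433, -0, 1.181, -0.178], TCP at [0.222, 0.584, 0.223] pointing down, gripper open.
Joint ranges: [-3.08, 3.08], [-0.75, 2.2], [0.22, 2.44], [-1.43, 4.57], [0, 2.65], [-2.85, 2.85]. Speed limits (rad/s): [2.79, 2.79, 3.14, 3.14, 3.14, 3.14].

INTERFACE

Orientations are given as a unit quaternion [x, y, z, w].
In Python, from rig import robot gives the robot as it stands.
- The arm moves only by the shell command python3 -m jog 'ROWS' [FORCE]. ROWS is a JSON object of lists of equal length, an entry for each row: "dp": the shift along the tool's x, y, z in mm, a list of three; "delta_rot": the turn, a rotation vector about the tool's x, y, z in rad, a list of three; "gripper": the opening, from -1 (shut) to 1 (fully open). A call has 1 to 12 rows; each row is the pose to reach, as a shift and turn from the pose commanded when the call began, along the tool's axes at that moment; what a row does not reach only later rows make up. A row lasts 1/10 s, in which the tool goes at most 50 mm and 8.59 degrees, less where a joint would pass 70% of its speed; a pose out of reach is approached as far as the arm can. A call with a gripper value outside its range is refused whole. The fingers move at their own pace and stop on an object; FORCE is the grip in N (left out, the last holds). Time passes only in rows, so rows that repeat a pose let the fingers close. It gives the time, the measured TCP pose, the force, the opening and the grip force at its end, in the units of the state.
- robot.get_obs(): the state, without advancing time (a new reading comes with each control period).
- robot.camera(name): name is "scene" or "top" or "wrist"; returns the picture (480x640x3 uint8, red, green, blue); there is no depth.
- robot.camera_model(name): a dict with "fx", "fy", "cx", "cy" (pixels), "xyz" and "orientation" of the camera in the world; the wrist camera has in their place "T_tool_cam" (4x4, takes a point from camera to tool coordinates, whose origin is the TCP and whose axes are the flange's). Camera axes: x right, y down, z forward; pixel columns grow to the right and rows downward; lengths in m; the calibration is good to about 2 mm. A picture is of the moment at which its call begins: read the wrist's pose just before it. camera_model takes no time and is no camera call.
- robot.hand_in(): hands the job in; it is judged then, once.
Trained networks look in the newest picture that a camera, given by its name, has taken for a name from the list of things; names that differ only in an ending like _2 or _b are one class to them, and where a whole thing is asked for, a point or a joint stands for the part that bears it (a point fixed in the world has none). Each returns a list of dicts, best first, with "score" (0 to 1); they miss things now and then, are a little off and sometimes report something else, mostly with a low value. They report only what shows in the picture. A call takes as long as a camera call.
- robot.search_frame(name, camera): "rect" ([left, top, right, bottom] in pixels, round what is visible of it).
The state is a dict: "time": time; "q": joint angles; "joint_velocities": joint speeds; "joint_torque": joint torques, N m; "position": TCP position; "tool_rot": TCP orientation; "ft_force": force on the tool from outside, world axes, zero at the start; "moment": the same for the moment, N m; "grip_width": finger opening in m; "grip_force": force on a finger pad.
Only numpy, scipy, OpenCV 4.12 (cv2) and the standard library are available. Lean on these libraries where they do the work, as an engineer would, in place of code of your own. Each camera call takes 0.05 s, during which the arm holds its last target. There are 200 camera calls.

TASK

The small blue seal cabinet on the bench has been left open. Push both of its drawers fully home, and only then push the red block of the lock slide on its top all the way to the left (as seen by the robot, facing the drawers), so that the lock is fully closed. Leave the hydraulic cylinder, the can and the brass coupler standing where they are.

Things in the scene. Friction and masses are not known exactly. Their poses are not given: they have to be found in the camera images.
- cabinet: Low blue steel cabinet, fixed: 200 mm deep (x), 274 wide (y), top 95 above the bench. Origin on the bench under the middle of the shell's front edge. x points to its back (drawers slide out along -x, towards the robot), y to its left as the robot sees it, z up. Three dark posts 14 mm wide stand 14 mm out from that edge at y = -130, 0, 130 mm. Yaw varies by up to 15 degrees.
- drawer_left (a joint): How far the left drawer (cabinet y = +65 mm) is out, in m: 0 fully home (its front then level with the posts), up to 0.105 out. It slides stiffly (about 2.5 N, plus 8 N per m/s), stays where it is left, and stops dead at 0.
- drawer_right (a joint): The same for the right drawer (cabinet y = -65 mm).
- drawer_left_face (a point): Point on the outer face of the left drawer's grey front, mid-width, 58 mm above the bench; moves with the drawer. Axes as the cabinet's; the face looks along -x. Fully home it is at cabinet x = -14 mm. The front is 112 mm wide, 12 to 84 mm above the bench, flat and clear from 34 mm up; a pull 60 mm wide at 20 to 32 mm height sticks out 11 mm. Behind it: an open tray of seals.
- drawer_right_face (a point): The same point on the right drawer's front.
- lock (a joint): Position of the lock slide, in m: 0 unlocked, 0.05 (its stop) fully locked; it grows as the slide moves to the cabinet's left (+y). It takes about 2 N, plus 5 N per m/s, to move and stays where it is left. At the start it stands within 3 mm of 0.
- lock_block (a point): Centre of the lock slide's red block, 22 (x) x 30 (y) x 26 (z) mm, 103 to 129 mm above the bench; moves with the slide, axes as the cabinet's. At cabinet x = 45 mm; y = -30 unlocked, +20 locked. It stands on an aluminium bar 24 wide (x), 230 long (y), upper side at 103 mm. Guides round the bar at cabinet y = -110 and 85 mm reach 109 mm height.
- lock_tab (a point): Centre of the nearer-to-middle of the two red tabs that hang from the lock slide in front of the cabinet, at cabinet x = -20 mm. It hangs before the middle post (cabinet y = 0) when unlocked, 50 mm further left, before the left drawer, when locked. The other hangs 130 mm to its right. Tabs are 12 mm wide, from 69 to 103 mm above the bench, and reach 22 mm out from the shell's front edge.
- cylinder: Bystander: black hydraulic cylinder with an orange-red collar, 74 mm across, 138 mm tall, 1.8 kg, standing loose on the bench to one side of the cabinet. Origin at the centre of its underside, z up.
- can: Bystander: can with a yellow label, 66 mm across, 115 mm tall, standing loose on the bench to the other side of the cabinet. Origin at the centre of its underside, z up.
- coupler: Bystander: turned brass coupler, 38 mm across, 46 mm tall, standing loose on the cabinet's top towards its back. Origin at the centre of its underside, z up.

How it is judged:
By the outcome, as a careful person would: the job done as asked, in the order asked, and still so for the second after the job is handed in, with the robot touching nothing.
It also fails if it takes over 51 s, if anything falls off the work surface, if the arm or the gripper's body presses on something with over 40 N, if the wrist force passes 120 N, or if a joint passes its speed limit or range.

## Working session

There is one attempt and no reset: what is moved stays moved. The work goes in short steps, Python scripts to look and compute and a shell command to move; the robot and the scene stay as the last step left them, time stands still between calls to the robot, and variables do not carry over. Pictures are saved under pics/ and viewed, at most 10 in all, crops included, and the job is handed in when it is done.

```bash
mkdir -p pics; python3 - <<'E'
from rig import robot
import cv2,numpy as np
o=robot.get_obs();print(o['time'],o['position'],o['tool_rot'],o['grip_width'])
for c in ['scene','top']:
    im=robot.camera(c);cv2.imwrite(f'pics/{c}0.png',im[:,:,::-1]);m=robot.camera_model(c);print(c,m)
    for n in ['cabinet','drawer_left','drawer_right','lock_block','lock_tab','cylinder','can','coupler']:
        print(n,[(np.round(d['rect']).tolist(),round(d['score'],2)) for d in robot.search_frame(n,c)[:3]])
E
```

```text
0.0 [0.22198712 0.58346223 0.2215701 ] [ 1.80897019e-01  9.83501436e-01 -1.02591253e-03 -3.76681918e-04] 0.08681129152201805
scene {'fx': 489.35570888403083, 'fy': 489.35570888403083, 'cx': 322.97429165101795, 'cy': 228.37270709924587, 'xyz': array([ 1.33435935, -0.37787676,  0.65008656]), 'orientation': array([ 0.77533448,  0.42866036, -0.22887194, -0.40339109])}
cabinet [([217.0, 199.0, 423.0, 351.0], 0.98)]
drawer_left [([281.0, 201.0, 331.0, 233.0], 0.64)]
drawer_right [([218.0, 212.0, 281.0, 271.0], 0.68)]
lock_block [([234.0, 219.0, 344.0, 267.0], 0.69)]
lock_tab [([234.0, 220.0, 347.0, 270.0], 0.73)]
cylinder [([142.0, 260.0, 203.0, 336.0], 0.64)]
can [([365.0, 170.0, 398.0, 222.0], 0.93)]
coupler [([376.0, 219.0, 394.0, 250.0], 0.62)]
top {'fx': 515.7183430986569, 'fy': 515.7183430986569, 'cx': 320.59498327174094, 'cy': 242.1618494609311, 'xyz': array([0.52406028, 0.0333524 , 1.13180548]), 'orientation': array([ 0.71069052, -0.70007789,  0.0460603 , -0.0518496 ])}
cabinet [([348.0, 262.0, 406.0, 320.0], 0.28)]
drawer_left [([282.0, 271.0, 341.0, 315.0], 0.62)]
drawer_right [([342.0, 262.0, 408.0, 323.0], 0.78), ([283.0, 272.0, 343.0, 314.0], 0.62)]
lock_block [([444.0, 234.0, 498.0, 273.0], 0.61), ([297.0, 227.0, 410.0, 281.0], 0.6), ([277.0, 188.0, 297.0, 206.0], 0.27)]
lock_tab [([296.0, 230.0, 411.0, 283.0], 0.68)]
cylinder [([445.0, 234.0, 496.0, 271.0], 0.61)]
can [([199.0, 265.0, 241.0, 303.0], 0.57)]
coupler [([280.0, 187.0, 297.0, 206.0], 0.77), ([447.0, 235.0, 498.0, 271.0], 0.18)]
```

View pics/scene0.png

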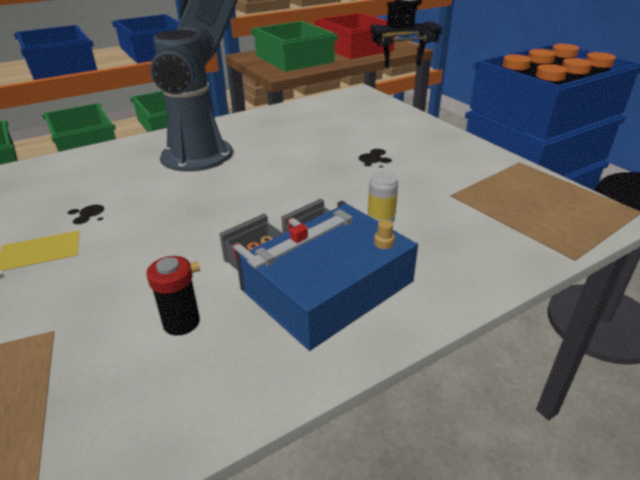

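View pics/top0.png

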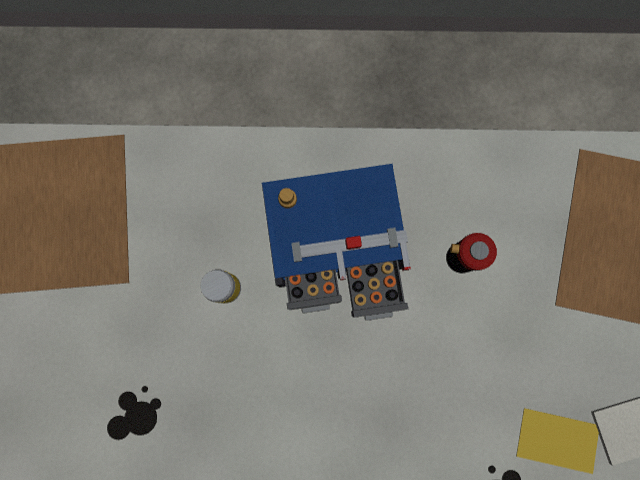

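The scene shows both drawers open, the lock block at scene (298,233) and top (353,242). The cylinder is to the right, the can to the left, and the coupler sits at the back left of the cabinet top. I'll zoom in to get corners.

```bash
python3 - <<'E'
import cv2,numpy as np
a=cv2.imread('pics/top0.png');b=cv2.imread('pics/scene0.png')
A=cv2.resize(a[155:330,250:420],None,fx=3.3,fy=3.3,interpolation=cv2.INTER_CUBIC)
B=cv2.resize(b[160:355,210:425],None,fx=3,fy=3,interpolation=cv2.INTER_CUBIC)
cv2.imwrite('pics/A.png',A);cv2.imwrite('pics/B.png',B)
for n,im in(('top',a),('scene',b)):
    h=cv2.cvtColor(im,cv2.COLOR_BGR2HSV)
    m=((h[...,0]<8)|(h[...,0]>172))&(h[...,1]>150)&(h[...,2]>90)
    k,l,s,c=cv2.connectedComponentsWithStats(m.astype(np.uint8))
    print(n,[(s[i].tolist(),c[i].round(1).tolist()) for i in range(1,k) if s[i,4]>8 and 200<c[i,0]<420])
E
```

```text
top [([346, 236, 15, 12, 148], [353.4, 241.8]), ([405, 267, 5, 3, 9], [406.6, 267.8])]
scene [([314, 12, 73, 47, 1954], [352.4, 33.7]), ([390, 42, 5, 9, 25], [391.8, 47.0]), ([289, 224, 18, 18, 236], [298.1, 232.3])]
```

View pics/A.png

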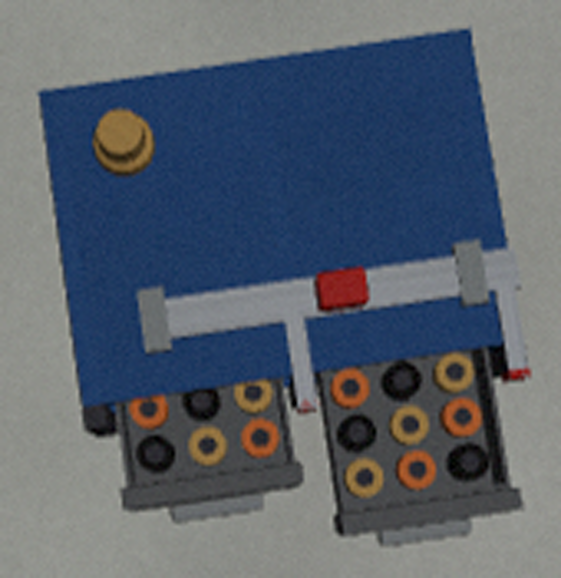

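View pics/B.png

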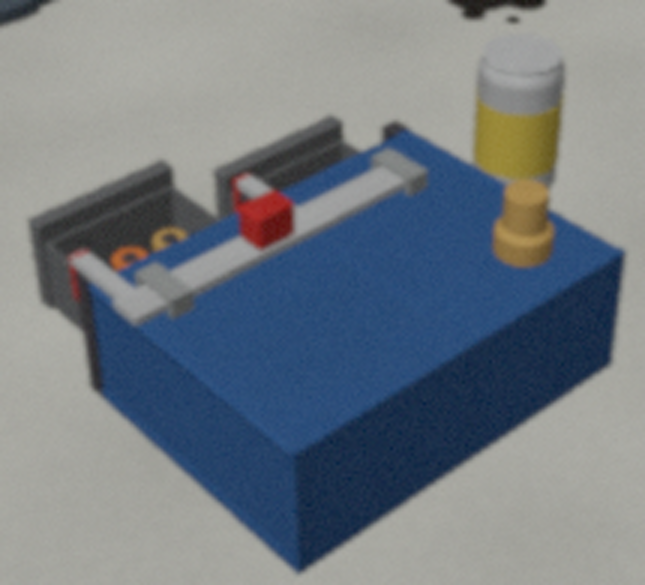

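The zooms give clean cabinet corners: top view back-left (41,92), back-right (470,30), front-left (80,407); scene back-left (622,252), back-right (297,455). Drawer front edges are at mid (212,496) and (432,521). Next I fit the pose from both views.

```bash
cat > h.py <<'E'
import numpy as np
from rig import robot
from scipy.spatial.transform import Rotation as R
from scipy.optimize import least_squares
def proj(c,P):
    m=robot.camera_model(c);p=R.from_quat(m['orientation']).inv().apply(np.atleast_2d(P)-m['xyz'])
    return np.c_[m['fx']*p[:,0]/p[:,2]+m['cx'],m['fy']*p[:,1]/p[:,2]+m['cy']]
def ray(c,uv,z):
    m=robot.camera_model(c);d=R.from_quat(m['orientation']).apply([(uv[0]-m['cx'])/m['fx'],(uv[1]-m['cy'])/m['fy'],1])
    return m['xyz']+d*(z-m['xyz'][2])/d[2]
E
python3 - <<'E'
from h import *
A=lambda u,v:(250+u/3.3-.35,155+v/3.3-.35); B=lambda u,v:(210+u/3-.33,160+v/3-.33)
BL,BR,FL=(.2,.137,.095),(.2,-.137,.095),(0,.137,.095)
obs=[('top',BL,A(41,92)),('top',BR,A(470,30)),('top',FL,A(80,407)),('scene',FL,B(397,130)),('scene',BL,B(622,252)),('scene',BR,B(297,455)),('scene',(.2,-.137,0),B(300,572))]
dyn=[('top','b',(353.4,241.8)),('scene','b',(298.1,232.3)),('top','l',A(212,496)),('top','r',A(432,521)),
('scene','l1',B(338,122)),('scene','r1',B(167,167))]
def res(q):
    x,y,z,yaw,s,dl,dr=q;Rz=R.from_euler('z',yaw);r=[]
    pts={'b':(.045,-.03+s,.117),'l':(-.014-dl,.065,.084),'r':(-.014-dr,-.065,.084),'l1':(-.014-dl,.009,.084),'r1':(-.014-dr,-.121,.084)}
    # scene: drawer front corner nearest the camera is uncertain -> only y-edges loosely
    for c,P,uv in obs+dyn[:4]:
        P=pts.get(P,P) if isinstance(P,str) else P
        r.append((proj(c,Rz.apply(P)+[x,y,z])[0]-uv))
    return np.ravel(r)
f=least_squares(res,[.43,.0,0,.13,0,.05,.07]);print(f.x.round(4),np.degrees(f.x[3]));print(f.fun.reshape(-1,2).round(1))
x,y,z,yaw,s,dl,dr=f.x;Rz=R.from_euler('z',yaw)
for n,P in dict(left=(-.014-dl,.065,.06),right=(-.014-dr,-.065,.06),block=(.045,-.03+s,.116),tab=(-.02,s,.086)).items():print(n,(Rz.apply(P)+[x,y,0]).round(4))
for n,uv,h in(('can',(217,286),.115),('cyl',(480,251),.138),('coup',(288,195),.141)):
    p=ray('top',uv,h);print(n,p.round(3),Rz.inv().apply(p-[x,y,0]).round(3))
E
```

```text
[ 6.156e-01 -9.000e-04 -7.000e-04  1.679e-01  3.000e-04  4.920e-02
  8.460e-02] 9.618378061827729
[[-0.8  0.7]
 [-0.  -0.3]
 [ 0.8  0.9]
 [ 3.5 -0.8]
 [ 1.  -0.7]
 [-0.9 -0.1]
 [-0.4  1.1]
 [ 0.1  1.2]
 [ 0.2  0.4]
 [ 1.  -0.2]
 [ 0.8 -0.1]]
left [0.5424 0.0526 0.06  ]
right [ 0.5293 -0.0815  0.06  ]
block [ 0.6649 -0.0227  0.116 ]
tab [ 0.5958 -0.004   0.086 ]
can [0.576 0.246 0.115] [0.002 0.25  0.115]
cyl [ 0.65  -0.266  0.138] [-0.011 -0.267  0.138]
coup [0.755 0.108 0.141] [0.156 0.084 0.141]
```

```bash
cat >> h.py <<'E'
C=np.array([.6156,-.0009,0]);YAW=.1679;RZ=R.from_euler('z',YAW)
RG=R.from_matrix(np.c_[RZ.apply([-1,0,0]),RZ.apply([0,1,0]),[0,0,-1]])
def go(cx,cy,z):
    o=robot.get_obs();T=R.from_quat(o['tool_rot']);g=RZ.apply([cx,cy,z])+C
    print('t',o['time'],'cab',(RZ.inv().apply(o['position']-C)*1000).round(1),'F',RZ.inv().apply(o['ft_force']).round(1),'dp',(T.inv().apply(g-o['position'])*1000).round(1),'rot',(T.inv()*RG).as_rotvec().round(3))
E
python3 -c "
from h import *
go(-.115,.065,.2)"
```

```text
t 0.9 cab [-290.   642.5  222.6] F [ 0.6  0.  -0.5] dp [-443.6 -409.1   22.6] rot [-0.    -0.    -0.532]
```

```bash
python3 -m jog '{"dp":[[-444,-409,22],[-444,-409,22],[-444,-409,22],[-444,-409,22],[-444,-409,22],[-444,-409,22],[-444,-409,22],[-444,-409,22],[-444,-409,22],[-444,-409,22],[-444,-409,22],[-444,-409,22]],"delta_rot":[[0,0,-0.532],[0,0,-0.532],[0,0,-0.532],[0,0,-0.532],[0,0,-0.532],[0,0,-0.532],[0,0,-0.532],[0,0,-0.532],[0,0,-0.532],[0,0,-0.532],[0,0,-0.532],[0,0,-0.532]],"gripper":[-1,-1,-1,-1,-1,-1,-1,-1,-1,-1,-1,-1]}' 20; python3 -c "
from h import *
go(-.115,.065,.053)"
```

```text
time: 2.1
position: [0.4882, 0.0507, 0.2011]
tool_rot: [-0.084, 0.996, 0.0, 0.0]
ft_force: [0.4, -0.6, 1.0]
grip_width: 0.0025
grip_force: 0.0
t 2.1 cab [-117.    72.2  201.1] F [ 0.3 -0.7  1. ] dp [ -1.9  -7.2 148.1] rot [-0.     0.001 -0.   ]
```

```bash
python3 -m jog '{"dp":[[0,-4,50],[0,-4,100],[0,-4,147],[0,-4,147],[0,-4,147],[0,-4,147]],"delta_rot":[[0,0,0],[0,0,0],[0,0,0],[0,0,0],[0,0,0],[0,0,0]],"gripper":[-1,-1,-1,-1,-1,-1]}'; python3 - <<'E'
from h import *
import cv2
go(-.024,.065,.053)
cv2.imwrite('pics/w1.png',robot.camera('top')[170:370,220:440,::-1].repeat(2,0).repeat(2,1))
E
```

```text
time: 2.7
position: [0.49, 0.0488, 0.0565]
tool_rot: [-0.084, 0.996, -0.001, 0.003]
ft_force: [0.1, -0.3, 0.2]
grip_width: 0.0004
grip_force: 0.0
t 2.7 cab [-115.5   70.    56.5] F [ 0.1 -0.3  0.2] dp [-91.5  -5.1   3.9] rot [-0.002  0.005  0.001]
```

View pics/w1.png

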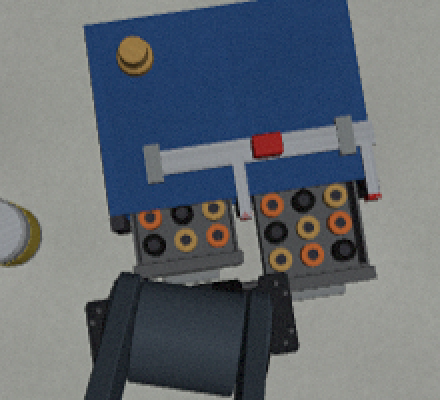

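The gripper is in front of the left drawer with clear margins at (190,290). Pushing now.

```bash
python3 -m jog '{"dp":[[-20,-5,3],[-35,-5,3],[-50,-5,3],[-60,-5,3],[-70,-5,3],[-78,-5,3],[-84,-5,3],[-86,-5,3],[-86,-5,3]],"delta_rot":[[0,0,0],[0,0,0],[0,0,0],[0,0,0],[0,0,0],[0,0,0],[0,0,0],[0,0,0],[0,0,0]],"gripper":[-1,-1,-1,-1,-1,-1,-1,-1,-1]}'; python3 -c "
from h import *
go(-.024,.065,.053)"
```

```text
time: 3.65
position: [0.5745, 0.0584, 0.0509]
tool_rot: [-0.084, 0.996, -0.0, 0.001]
ft_force: [-0.5, -0.1, 0.8]
grip_width: 0.0003
grip_force: 0.0
t 3.65 cab [-30.6  65.3  50.9] F [-0.5  0.   0.8] dp [-6.6 -0.3 -2.1] rot [-0.     0.002  0.   ]
```

Force near zero at rest; creep on until it meets the stop.

```bash
python3 -m jog '{"dp":[[-2,0,0],[-4,0,0],[-5,0,0],[-5,0,0]],"delta_rot":[[0,0,0],[0,0,0],[0,0,0],[0,0,0]],"gripper":[-1,-1,-1,-1]}'; python3 -m jog '{"dp":[[-1,0,0],[-2,0,0],[-3,0,0],[-3,0,0]],"delta_rot":[[0,0,0],[0,0,0],[0,0,0],[0,0,0]],"gripper":[-1,-1,-1,-1]}';  python3 -c "
from h import *
go(-.024,.065,.053)"
```

```text
time: 4.05
position: [0.5784, 0.0591, 0.0506]
tool_rot: [-0.084, 0.996, 0.0, -0.0]
ft_force: [-1.8, -0.8, -0.6]
grip_width: 0.0006
grip_force: 1.0
time: 4.45
position: [0.5815, 0.0597, 0.0507]
tool_rot: [-0.084, 0.996, 0.0, -0.0]
ft_force: [-1.3, -0.1, -1.2]
grip_width: 0.0004
grip_force: 1.0
t 4.45 cab [-23.5  65.4  50.7] F [-1.3  0.1 -1.2] dp [ 0.5 -0.4 -2.3] rot [ 0. -0.  0.]
```

```bash
for i in 1 2 3; do python3 -m jog '{"dp":[[-1,0,0],[-2,0,0],[-2,0,0]],"delta_rot":[[0,0,0],[0,0,0],[0,0,0]],"gripper":[-1,-1,-1]}' | grep -E "pos|ft_"; done; python3 - <<'E'
from h import *
import cv2
go(-.024,.065,.053)
cv2.imwrite('pics/s1.png',cv2.resize(robot.camera('scene')[170:300,200:420,::-1],None,fx=3,fy=3))
E
```

```text
position: [0.5817, 0.0597, 0.0507]
ft_force: [-4.7, -2.0, 1.6]
position: [0.5816, 0.0597, 0.0507]
ft_force: [-9.5, -4.7, 3.7]
position: [0.5815, 0.0597, 0.0507]
ft_force: [-12.5, -5.6, 6.6]
t 5.35 cab [-23.5  65.4  50.7] F [-13.3  -3.5   6.6] dp [ 0.5 -0.4 -2.3] rot [ 0.001 -0.013  0.002]
```

View pics/s1.png

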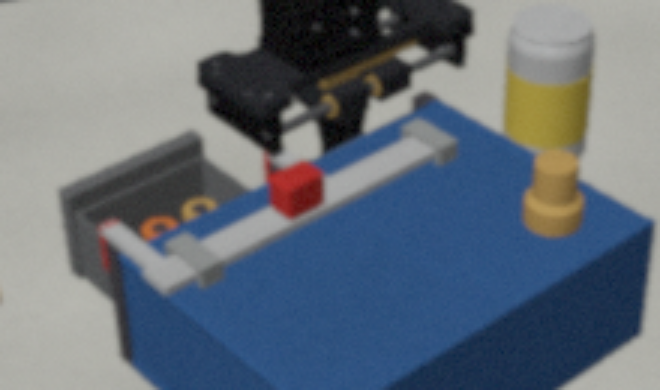

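The left drawer is home: a hard stop at exactly the expected -23.5 mm with force rising, and the scene shows the left front gone under the shell edge. Next I go to the right drawer.

```bash
python3 -m jog '{"dp":[[30,0,0],[75,0,0],[115,0,0],[115,-45,0],[115,-90,0],[115,-130,0],[115,-130,0],[115,-130,0]],"delta_rot":[[0,0,0],[0,0,0],[0,0,0],[0,0,0],[0,0,0],[0,0,0],[0,0,0],[0,0,0]],"gripper":[-1,-1,-1,-1,-1,-1,-1,-1]}'; python3 -c "
from h import *
go(-.026,-.065,.053)"
```

```text
time: 6.2
position: [0.4975, -0.0882, 0.0513]
tool_rot: [-0.083, 0.997, -0.001, 0.002]
ft_force: [-0.3, -0.1, -0.1]
grip_width: -0.0
grip_force: 0.0
t 6.2 cab [-131.   -66.3   51.3] F [-0.3 -0.1 -0.1] dp [-105.     1.6   -1.3] rot [-0.002  0.003 -0.002]
```

```bash
python3 -m jog '{"dp":[[-15,1,0],[-28,1,0],[-42,1,0],[-56,1,0],[-70,1,0],[-82,1,0],[-92,1,0],[-98,1,0],[-102,1,0],[-102,1,0]],"delta_rot":[[0,0,0],[0,0,0],[0,0,0],[0,0,0],[0,0,0],[0,0,0],[0,0,0],[0,0,0],[0,0,0],[0,0,0]],"gripper":[-1,-1,-1,-1,-1,-1,-1,-1,-1,-1]}' | grep -E "pos|ft_"; for i in 1 2 3 4; do python3 -m jog '{"dp":[[-1,0,0],[-2.5,0,0],[-2.5,0,0]],"delta_rot":[[0,0,0],[0,0,0],[0,0,0]],"gripper":[-1,-1,-1]}' | grep -E "pos|ft_"; done; python3 -c "
from h import *
go(-.026,-.065,.053)"
```

```text
position: [0.5968, -0.0682, 0.0508]
ft_force: [-0.2, 0.9, -0.4]
position: [0.5983, -0.0682, 0.0508]
ft_force: [-1.4, 0.3, 1.0]
position: [0.6012, -0.0678, 0.0508]
ft_force: [-2.7, 1.4, -0.4]
position: [0.6028, -0.0676, 0.0508]
ft_force: [-4.1, -0.9, 1.0]
position: [0.6026, -0.0675, 0.0509]
ft_force: [-9.7, -3.4, 5.9]
t 8.4 cab [-23.9 -63.5  50.9] F [-10.2  -1.8   5.9] dp [ 2.1 -1.5 -2.1] rot [ 0.001 -0.007  0.001]
```

Right drawer is at its stop as well. Now I retreat, rise, and go to the right of the block.

```bash
python3 -m jog '{"dp":[[25,0,0],[60,0,0],[60,0,-45],[60,0,-90],[60,0,-125],[20,-5,-125],[-25,-10,-125],[-65,-10,-125],[-65,-10,-125],[-65,-10,-125]],"delta_rot":[[0,0,0],[0,0,0],[0,0,0],[0,0,0],[0,0,0],[0,0,0],[0,0,0],[0,0,0],[0,0,0],[0,0,0]],"gripper":[-1,-1,-1,-1,-1,-1,-1,-1,-1,-1]}'; python3 - <<'E'
from h import *
import cv2
go(.045,-.075,.114)
im=robot.camera('top');cv2.imwrite('pics/t2.png',cv2.resize(im[150:330,230:430,::-1],None,fx=3,fy=3))
E
```

```text
time: 9.4
position: [0.6731, -0.0661, 0.1758]
tool_rot: [-0.084, 0.996, -0.0, 0.001]
ft_force: [-0.9, 1.4, -0.3]
grip_width: 0.0004
grip_force: 0.0
t 9.4 cab [ 45.8 -73.9 175.8] F [-0.6  1.5 -0.3] dp [ 0.9 -1.  61.8] rot [-0.001  0.002  0.001]
```

View pics/t2.png

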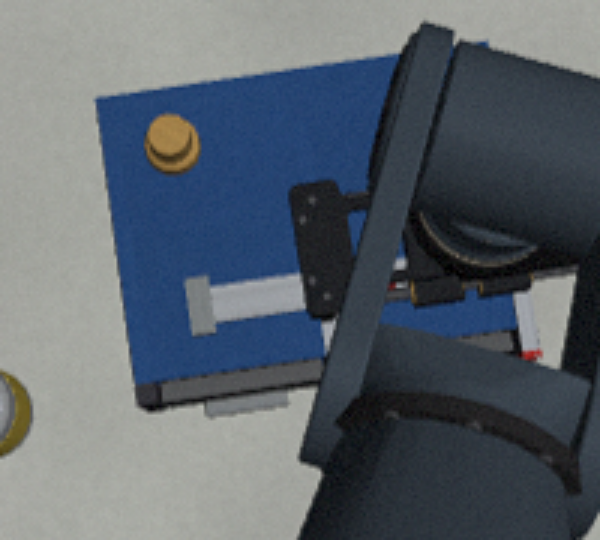

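Both fronts are level with the posts (left front at about (230,380)). Descend and push left.

```bash
python3 -m jog '{"dp":[[0,-2,40],[0,-2,62],[0,-2,62],[0,-2,62]],"delta_rot":[[0,0,0],[0,0,0],[0,0,0],[0,0,0]],"gripper":[-1,-1,-1,-1]}'; python3 -m jog '{"dp":[[0,8,0],[0,16,0],[0,24,0],[0,32,0],[0,40,0],[0,48,0],[0,53,0],[0,56,0],[0,56,0]],"delta_rot":[[0,0,0],[0,0,0],[0,0,0],[0,0,0],[0,0,0],[0,0,0],[0,0,0],[0,0,0],[0,0,0]],"gripper":[-1,-1,-1,-1,-1,-1,-1,-1,-1]}';python3 -c "
from h import *
go(.045,-.011,.114)"
```

```text
time: 9.85
position: [0.6715, -0.0683, 0.1143]
tool_rot: [-0.084, 0.996, 0.0, -0.0]
ft_force: [-0.2, 0.0, -0.3]
grip_width: 0.0007
grip_force: 0.0
time: 10.75
position: [0.6623, -0.0119, 0.1136]
tool_rot: [-0.084, 0.996, 0.001, -0.001]
ft_force: [-0.5, -0.7, 0.1]
grip_width: 0.0003
grip_force: 0.0
t 10.75 cab [ 44.2 -18.6 113.6] F [-0.6 -0.7  0.1] dp [-0.8  7.6 -0.4] rot [ 0.001 -0.001  0.001]
```

```bash
for i in 1 2 3 4 5; do python3 -m jog '{"dp":[[0,1,0],[0,3,0],[0,3,0]],"delta_rot":[[0,0,0],[0,0,0],[0,0,0]],"gripper":[-1,-1,-1]}' | grep -E "pos|ft_"; done; python3 -c "
from h import *
go(.045,-.011,.114)"
```

```text
position: [0.6618, -0.0098, 0.1135]
ft_force: [0.2, -1.3, -0.5]
position: [0.6613, -0.0066, 0.1135]
ft_force: [0.5, -1.9, -1.2]
position: [0.661, -0.0035, 0.1138]
ft_force: [-0.5, -1.1, -0.1]
position: [0.6607, -0.0005, 0.1139]
ft_force: [-0.6, -0.8, -0.5]
position: [0.6602, 0.0024, 0.1139]
ft_force: [-0.9, -1.6, -0.2]
t 12.25 cab [ 44.5  -4.2 113.9] F [-1.1 -1.5 -0.2] dp [-0.5 -6.8 -0.1] rot [0. 0. 0.]
```

```bash
for i in 1 2 3 4; do python3 -m jog '{"dp":[[0,1,0],[0,3,0],[0,3,0]],"delta_rot":[[0,0,0],[0,0,0],[0,0,0]],"gripper":[-1,-1,-1]}' | grep -E "pos|ft_"; done; python3 - <<'E'
from h import *
import cv2
go(.045,-.011,.114)
im=robot.camera('scene');cv2.imwrite('pics/s3.png',cv2.resize(im[170:300,200:420,::-1],None,fx=3,fy=3))
E
```

```text
position: [0.6602, 0.0028, 0.114]
ft_force: [-0.7, -6.4, -1.0]
position: [0.6602, 0.0029, 0.1141]
ft_force: [-0.9, -13.6, -2.3]
position: [0.6602, 0.003, 0.1141]
ft_force: [0.6, -20.3, -3.8]
position: [0.6602, 0.003, 0.1142]
ft_force: [0.4, -26.6, -4.6]
t 13.45 cab [ 44.6  -3.6 114.2] F [ -4.1 -26.3  -4.6] dp [-0.3 -7.4  0.3] rot [-0.018  0.     0.003]
```

View pics/s3.png

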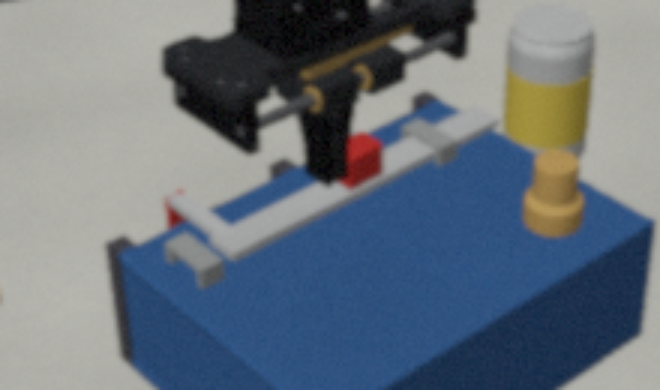

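The slide met its stop with force rising and the position constant. The block is at picture (362,160), right tab in front of the right drawer. I back off, rise and verify.

```bash
python3 -m jog '{"dp":[[0,-15,0],[0,-40,0],[0,-40,-45],[0,-40,-90],[0,-40,-130],[45,-40,-130],[90,-40,-130],[140,-40,-130],[190,-40,-130],[220,-40,-130],[220,-40,-130],[220,-40,-130]],"delta_rot":[[0,0,0],[0,0,0],[0,0,0],[0,0,0],[0,0,0],[0,0,0],[0,0,0],[0,0,0],[0,0,0],[0,0,0],[0,0,0],[0,0,0]],"gripper":[-1,-1,-1,-1,-1,-1,-1,-1,-1,-1,-1,-1]}'; python3 - <<'E'
from h import *
import cv2
go(.045,-.011,.114)
for c in('top','scene'):
    im=robot.camera(c)
    h=cv2.cvtColor(im,cv2.COLOR_RGB2HSV);m=((h[...,0]<8)|(h[...,0]>172))&(h[...,1]>150)&(h[...,2]>90)
    k,l,s,q=cv2.connectedComponentsWithStats(m.astype(np.uint8))
    for i in range(1,k):
        if s[i,4]>60 and 250<q[i,0]<420 and 150<q[i,1]<300: print(c,q[i],(RZ.inv().apply(ray(c,q[i],.117)-C)*1000).round(1))
    if c=='top':cv2.imwrite('pics/t4.png',cv2.resize(im[150:330,230:430,::-1],None,fx=3,fy=3))
for n in('can','cylinder','coupler'):print(n,robot.search_frame(n,'scene')[:1])
E
```

```text
time: 14.7
position: [0.4489, -0.0622, 0.2447]
tool_rot: [-0.084, 0.997, -0.0, 0.002]
ft_force: [-0.1, 0.0, 0.7]
grip_width: 0.0003
grip_force: 0.0
t 14.7 cab [-174.6  -32.6  244.7] F [-0.1  0.   0.7] dp [-219.2   21.8  131.4] rot [-0.     0.003 -0.001]
top [328.59090909 245.47402597] [ 47.5  20.  117. ]
scene [317.50678733 222.33031674] [ 43.8  19.6 117. ]
can [{'rect': [367.0, 170.5, 398.4, 224.0], 'score': 0.63}]
cylinder [{'rect': [143.1, 258.2, 201.7, 335.8], 'score': 0.59}]
coupler [{'rect': [374.2, 219.3, 395.4, 251.4], 'score': 0.8}]
```

View pics/t4.png

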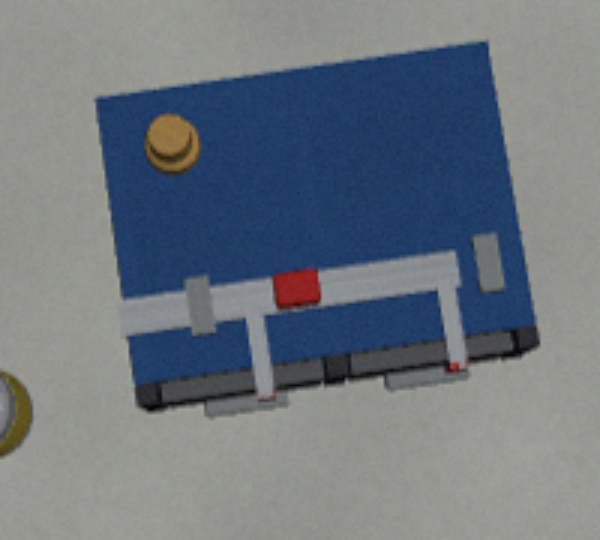

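The block reads cabinet y = 20 mm (locked) in both views. Both drawer fronts are flush with the posts with the tabs hanging before them, and the bystanders have not moved.

```bash
python3 -c "
from rig import robot
print(robot.hand_in())"
```

```text
the job is handed in; nothing more can be done
None
```

Both drawers were pushed fully home and then the lock slide was pushed left to its stop (block at cabinet y = 20 mm); the can, cylinder and coupler stand where they were, and the job is handed in.

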